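Reset the depth stop of a vial gauge stand and lock it again

TASK

Reset the depth stop of the vial gauge stand: slacken the round lock ring, then turn the bar-shaped adjuster knob above it clockwise until its pointed end is in line with the index tab on the dial's rim, and tighten the lock ring again, firmly hand-tight, so that the new setting is locked. Do not force the knob while the ring is still tight, and leave the two loose vials and the marker pen where they are.

Things in the scene. Friction and masses are not known exactly. Their poses are not given: they have to be found in the camera images.
- stand: grey cast stand, fixed to the worktop: base 165 x 120 x 14 mm, column at its back (own +x side), head overhanging to the front, a fixed vial under it. On the head lies a round aluminium dial, 124 mm across, its face 125 mm above the worktop. Origin: on the worktop, on the vertical axis shared by dial, lock ring and adjuster; z up
- lock_ring: round knurled steel lock ring, 60 mm across, 22 mm tall, coaxial with the dial, 4 to 26 mm above its face; it only turns, at constant height. Origin: centre of its underside. Clockwise (seen from above) tightens. It starts tight, is entirely free 0.5 rad anticlockwise from there, and meets its stop 1.6 rad that way
- ring_mid (a point): centre of the lock ring at half its height. Slack, it turns with a steady drag of about 0.25 N m; once it bites, the torque climbs with the angle; from 0.6 N m while turning it is firmly tight, and its drag holds it (so at rest up to 0.5 N m less is felt). Where it bites depends on the adjuster: after the new setting 0.15 to 0.35 rad farther clockwise than before; this can only be felt
- adjuster: black bar knob on a stem through the ring: 42 mm long, 14 mm thick between its flat sides, 30 to 50 mm above the dial's face. One end is square, 18 mm from the axis; the other narrows to a pointed end, with a white line on top. Origin: on the axis, level with the dial's face; x axis along the bar to the pointed end, y across the flats
- knob_mid (a point): middle of the bar knob, on the axis, at half the bar's height. With the ring slack the knob turns about the axis at constant height against 0.05 N m and stays where it is left; with the ring tight it is clamped
- pointer_tip (a point): the end of the pointed end of the bar knob, 23.5 mm from the axis
- index_tab: small dark steel tab with a pointed nose clipped on the dial's rim, fixed, 10 mm wide, rising 4 mm above the dial's face, reaching from 40 to 65 mm from the axis. Origin: on the worktop, on the dial's axis; its x axis points from the axis to the tab. It lies 1.3 to 2.5 rad clockwise of the knob's pointed end at the start.
- tab_nose (a point): the tip of the tab's nose, 40 mm from the axis, 2 mm above the dial's face
- clamp_shoe: spring shoe hidden inside the head; the tightened lock ring presses it on the adjuster's collar and so locks it. Not reachable; its pose tells nothing useful.
- vial_a: loose amber vial with black cap, 24 mm across, 54 mm tall, standing to the left of the stand; origin at its underside
- vial_b: second loose vial, the same, standing beside vial_a nearer the wall; origin at its underside
- marker: black marker pen, 13 x 138 x 16 mm, lying to the right of the stand; origin under its middle

How it is judged:
On the way, in this order (a step that is already met when the one before it is completed fails the run):
1. the lock ring is slack (the clamp shoe bears on the adjuster with less than 1 N) and the knob has not been turned yet (pointed end within 5 mm of where it was) (contact force between clamp_shoe and adjuster below 1 N and distance of pointer_tip from where it was at the start of the episode below 0.005 m), for 0.2 s.
2. with the ring slack, the knob's pointed end stands in line with the tab (3 mm to either side at the pointed end) (contact force between clamp_shoe and adjuster below 2 N and x of pointer_tip in the frame of index_tab above 0 m and y of pointer_tip in the frame of index_tab between -0.003 and 0.003 m), for 0.2 s.
At the end, for the whole second after the job is handed in: The knob's pointed end is in line with the index tab (within 3 mm to either side at the pointed end), the lock ring is tight again (the clamp shoe bears on the adjuster with more than 12 N, which takes about 0.4 N m on the ring), and ring and knob are let go and at rest (contact force between clamp_shoe and adjuster above 12 N and x of pointer_tip in the frame of index_tab above 0 m and y of pointer_tip in the frame of index_tab between -0.003 and 0.003 m and angular speed of each of lock_ring, adjuster below 0.1 rad/s); the robot touches nothing.
It fails at once if a loose vial or the marker pen is moved by more than 20 mm, or a vial is tipped (distance of any of vial_a, vial_b, marker from where it was at the start of the episode above 0.02 m or angle between any of vial_a, vial_b's own z axis and vertical above 0.5 rad).
It also fails if it takes over 70 s, if anything falls off the work surface, if the arm or the gripper's body presses on something with over 40 N, if the wrist force passes 120 N, or if a joint passes its speed limit or range.

ROBOT

A 6-joint arm with a two-finger parallel gripper is mounted at the origin on a cart in front of the work surface, level with it; the furniture and walls round the work are solid. World frame = base frame: x ahead of the robot, y to its left, z up, the work surface at z = 0. Lengths are in m, angles in rad, forces in N, time in s.
With the tool pointing down it reaches from about 0.35 to 0.875 m from the base axis. Payload 15.5 kg.
Tool frame: the origin (TCP) lies at the very end of the fingers, on their centre line; the grasp point (between the pads) lies 19 mm behind it; z points along the fingers, y is the direction in which the jaws open and shut (so a half turn about z gives the same grasp; the last joint's range is limited). The gripper opens to 85 mm and grips with 20 to 120 N. Pads are 22 mm wide; open, the fingers measure 114 mm over their backs; the gripper's body (76 mm by 85 mm) begins 54 mm behind the grasp point. The pads swing forward as they close: fully open they stand 13 mm farther back than shut.
Start: joints at [1.179, 0.494, 1.345, -0, 1.302, -0.096], TCP at [0.183, 0.598, 0.231] pointing down, gripper open.
Joint ranges: [-2.91, 2.91], [-0.82, 2.16], [0.22, 2.67], [-1.22, 4.37], [0.12, 2.79], [-3.08, 3.08]. Speed limits (rad/s): [1.89, 1.89, 2.57, 3.01, 3.01, 3.01].

INTERFACE

Orientations are given as a unit quaternion [w, x, y, z].
In Python, from rig import arm gives the robot as it stands. The module is installed in compiled form; this text tells all that it offers.
- The arm moves only by the tool apply_moves, never from a script. Its argument "steps" is a list of rows, each a list of 7 numbers: the turn, a rotation vector about the tool's x, y, z in rad, then the shift along the tool's x, y, z in mm, then the opening, from 0 (shut) to 1 (fully open). In form: [[rx, ry, rz, dx, dy, dz, grip], ...]. A call has 1 to 20 rows; each row is the pose to reach, as a shift and turn from the pose commanded when the call began, along the tool's axes at that moment; what a row does not reach only later rows make up. A row lasts 1/10 s, in which the tool goes at most 50 mm and 8.59 degrees, less where a joint would pass 70% of its speed; a pose out of reach is approached as far as the arm can. A call with a gripper value outside its range is refused whole. The fingers move at their own pace and stop on an object; "newtons" is the grip in N (left out, the last holds). Time passes only in rows, so rows that repeat a pose let the fingers close. It gives the time, the measured TCP pose, the force and the opening at its end, in the units of the state.
- arm.observe(): the state, without advancing time (a new reading comes with each control period).
- arm.get_image(name): name is "side" or "top" or "wrist"; returns a dict with "frame" (400x640x3 uint8, blue, green, red), "depth" (400x640 float32, m along the optical axis (not along the pixel's ray), 0 where there is no reading), "camera_matrix" (3x3 intrinsics, pixels), "pose" (4x4, takes a point from camera to world coordinates). Camera axes: x right, y down, z forward; pixel columns grow to the right and rows downward; lengths in m; the calibration is good to about 2 mm. The wrist camera is an equidistant fisheye: a pixel r from the principal point sees the ray r / f radians off the axis. A picture is of the moment at which its call begins.
- arm.hand_in(): hands the job in, once; it reports no verdict.
Trained networks look in a picture, given as the dict that the camera call returned (one of the last four; its "shot" number tells which), for a name from the list of things; names that differ only in an ending like _2 or _b are one class to them, and where a whole thing is asked for, a point or a joint stands for the part that bears it (a point fixed in the world has none). Each returns a list of dicts, best first, with "conf" (0 to 1); they miss things now and then, are a little off and sometimes report something else, mostly with a low value. They report only what shows in the picture. A call takes as long as a camera call.
- arm.find_in(picture, target): "xy" ([column, row] in pixels, amid what is visible of it).
- arm.masks_of(picture, target): "region" (400x640 bool, what is visible of it) and "xy" ([column, row] in pixels, amid what is visible of it).
- arm.spot_point(picture, target): "xy" ([column, row] in pixels: a listed point, or the origin of a listed thing).
The state is a dict: "time": time; "joint_positions": joint angles; "dq": joint speeds; "joint_efforts": joint torques, N m; "tool_pos": TCP position; "ee_rot": TCP orientation; "ft_force": force on the tool from outside, world axes, zero at the start; "ft_torque": the same for the moment, N m; "finger_gap": finger opening in m.
Only numpy, scipy, OpenCV 4.12 (cv2) and the standard library are available. Lean on these libraries where they do the work, as an engineer would, in place of code of your own. Each camera call takes 0.05 s, during which the arm holds its last target. There are 200 camera calls.

## Working session

There is one attempt and no reset: what is moved stays moved. The work goes in short steps, Python scripts to look and compute and a tool call to move; the robot and the scene stay as the last step left them, time stands still between calls to the robot, and variables do not carry over. Pictures are saved under pics/ and viewed, about 8 in all and at most 12, crops included, and the job is handed in when it is done.

Besides the shell and the picture viewer there is one more tool, called after "Call:" by a JSON object that holds its "method" and its "body", one argument or row to a line. apply_moves: Moves the arm, as the interface text tells. Its arguments: {"type":"object","properties":{"steps":{"type":"array"},"newtons":{"type":"number"}},"required":["steps"]}

```bash
mkdir -p pics; cat > h.py <<'E'
import numpy as np, cv2
from rig import arm
def ray(p,xy):
    K=p["camera_matrix"];x=(xy[0]-K[0,2])/K[0,0];y=(xy[1]-K[1,2])/K[1,1];return x,y
def on_plane(p,xy,z):
    x,y=ray(p,xy);T=p["pose"]
    if p.get("fish"):
        r=np.hypot(x,y);d=np.array([x/r*np.sin(r),y/r*np.sin(r),np.cos(r)]) if r>1e-9 else np.array([0,0,1.])
    else: d=np.array([x,y,1.])
    d=T[:3,:3]@d;o=T[:3,3];return o+d*(z-o[2])/d[2]
def get(n):
    p=arm.get_image(n); p["fish"]=n=="wrist"; return p
def spot(p,t,z):
    r=arm.spot_point({k:v for k,v in p.items() if k!="fish"},t)
    return [(np.round(q["xy"],1),round(q["conf"],2),np.round(on_plane(p,q["xy"],z),4)) for q in r[:2]]
Z=dict(ring_mid=.140,knob_mid=.165,pointer_tip=.165,tab_nose=.127,stand=0,vial_a=0,marker=0)
E
python3 - <<'E'
from h import *
s=arm.observe()
for k,v in s.items(): print(k,np.round(v,4))
for n in("top","side"):
    p=get(n);cv2.imwrite(f"pics/{n}0.png",p["frame"]);print(n,p["camera_matrix"].tolist(),np.round(p["pose"],3).tolist())
    for t,z in Z.items(): print(t,spot(p,t,z))
a=cv2.imread("pics/top0.png");b=cv2.imread("pics/side0.png")
E
```

```text
time 0.0
joint_positions [ 1.1785  0.4942  1.3461  0.      1.3025 -0.0955]
dq [-0.0017 -0.0003  0.0005  0.001  -0.0004 -0.0014]
joint_efforts [-4.50000e-03 -8.82143e+01 -3.83878e+01 -5.00000e-04  9.70000e-03
 -0.00000e+00]
tool_pos [0.1827 0.5973 0.2307]
ee_rot [-2.000e-04  1.479e-01  9.890e-01 -6.000e-04]
ft_force [-0.3533  0.4808 -0.1207]
ft_torque [-0.0514  0.0038  0.0347]
finger_gap 0.0859
top [[476.09554165023405, 0.0, 318.58015308750754], [0.0, 476.09554165023405, 199.84211833416956], [0.0, 0.0, 1.0]] [[0.01, -0.995, 0.095, 0.444], [-1.0, -0.01, -0.005, 0.114], [0.006, -0.095, -0.995, 0.989], [0.0, 0.0, 0.0, 1.0]]
ring_mid [(array([299.6, 202. ]), 0.56, array([0.5207, 0.1432, 0.14  ]))]
knob_mid [(array([298.6, 204.1]), 0.77, array([0.5147, 0.144 , 0.165 ]))]
pointer_tip [(array([298.5, 203.9]), 0.7, array([0.5151, 0.1442, 0.165 ])), (array([311.7, 199.1]), 0.67, array([0.5237, 0.1214, 0.165 ]))]
tab_nose [(array([292.3, 228.5]), 0.61, array([0.4736, 0.1562, 0.127 ]))]
stand [(array([306.6, 210.8]), 0.69, array([0.5151, 0.1332, 0.    ]))]
vial_a [(array([240.7, 197.9]), 0.73, a
[... 337 characters left out ...]
.123], [0.004, -0.663, -0.749, 0.774], [0.0, 0.0, 0.0, 1.0]]
ring_mid [(array([316.5, 193.9]), 0.73, array([0.5089, 0.1406, 0.14  ]))]
knob_mid [(array([325.1, 179.8]), 0.39, array([0.5182, 0.1263, 0.165 ]))]
pointer_tip [(array([328.2, 177.9]), 0.6, array([0.5226, 0.1211, 0.165 ]))]
tab_nose [(array([308.1, 213.5]), 0.53, array([0.4764, 0.1541, 0.127 ]))]
stand [(array([319.2, 238.9]), 0.92, array([0.5192, 0.137 , 0.    ]))]
vial_a [(array([250.2, 229.1]), 0.8, array([0.5413, 0.2714, 0.    ])), (array([259.1, 247.4]), 0.68, array([0.4978, 0.2499, 0.    ]))]
marker [(array([381.3, 228. ]), 0.81, array([0.5471, 0.0165, 0.    ])), (array([309.3, 217.5]), 0.42, array([0.5718, 0.1576, 0.    ]))]
```

```bash
ls .
```

```text
h.py
pics
```

```bash
python3 - <<'E'
import cv2,numpy as np
a=cv2.imread("pics/top0.png")[130:290,180:440];b=cv2.imread("pics/side0.png")[110:290,190:450]
a=cv2.resize(a,(780,480),interpolation=3)[:,:];b=cv2.resize(b,(520,360),interpolation=3)
cv2.imwrite("pics/topc.png",a);cv2.imwrite("pics/s.png",cv2.imread("pics/side0.png"))
E
```

```text
(no output)
```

View pics/topc.png

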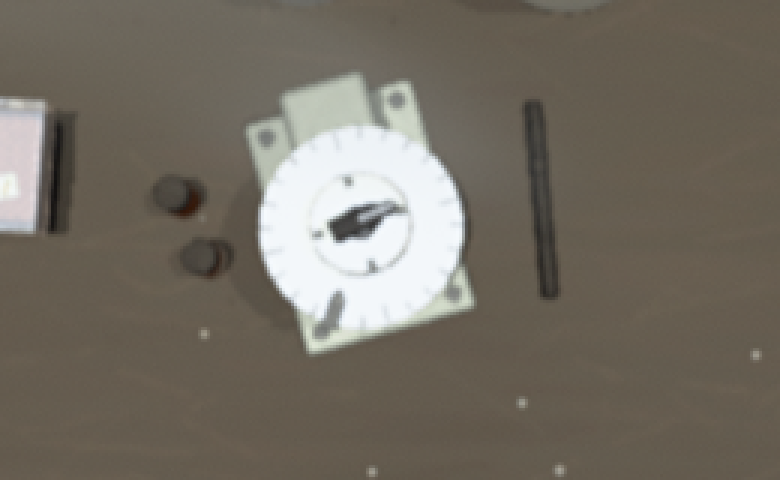

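View pics/side0.png

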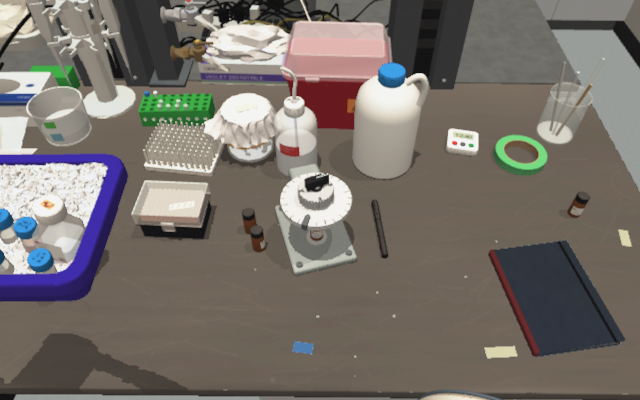

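The top view shows the dial centre at crop (360,223), i.e. pixel (300,204). The pointed end goes right and slightly up, and the tab is at the lower left of the rim at crop (330,315). That puts the tab about 2.2 rad clockwise of the pointer. The side view shows the vials left of the stand, the pen to its right and bottles behind it. I'll go above the axis and look with the wrist camera.

Call:
{"method": "apply_moves", "body": {
  "steps": [
    [0,0,0,0,0,-50,1],
    [0,0,0.1,-452,-338,-50,1],
    [0,0,0.1,-452,-338,-50,1],
    [0,0,0.1,-452,-338,-50,1],
    [0,0,0.1,-452,-338,-50,1],
    [0,0,0.1,-452,-338,-50,1],
    [0,0,0.1,-452,-338,-50,1],
    [0,0,0.1,-452,-338,-50,1],
    [0,0,0.1,-452,-338,-50,1],
    [0,0,0.1,-452,-338,-50,1],
    [0,0,0.1,-452,-338,-50,1],
    [0,0,0.1,-452,-338,-50,1],
    [0,0,0.1,-452,-338,-50,1],
    [0,0,0.1,-452,-338,-50,1],
    [0,0,0.1,-452,-338,-50,1],
    [0,0,0.1,-452,-338,-50,1]
  ]
}}

```text
time: 2.4
tool_pos: [0.5154, 0.1434, 0.2813]
ee_rot: [-0.0, 0.196, 0.981, 0.0]
ft_force: [0.1, 0.9, -0.0]
finger_gap: 0.0851
```

```bash
python3 - <<'E'
from h import *
s=arm.observe(); print(s["time"],s["tool_pos"],s["ee_rot"],s["joint_positions"],s["ft_torque"])
p=get("wrist");cv2.imwrite("pics/w1.png",p["frame"]);print(p["camera_matrix"].tolist(),np.round(p["pose"],3).tolist())
for t,z in Z.items(): print(t,spot(p,t,z))
E
```

```text
2.4 [0.5153812  0.14335955 0.28130047] [-1.76553182e-04  1.96497075e-01  9.80504392e-01  7.06657196e-05] [ 1.59497848e-01  3.18492013e-01  1.49488936e+00  2.63598330e-04
  1.32849267e+00 -1.01579364e+00] [ 0.00848928  0.02156327 -0.02947206]
[[309.70691628693146, 0.0, 319.37368870104007], [0.0, 309.70691628693146, 199.282835503764], [0.0, 0.0, 1.0]] [[0.384, 0.873, 0.3, 0.438], [0.923, -0.363, -0.125, 0.176], [-0.0, 0.325, -0.946, 0.424], [0.0, 0.0, 0.0, 1.0]]
ring_mid [(array([320.5, 186.8]), 0.93, array([0.5167, 0.1444, 0.14  ]))]
knob_mid [(array([317.5, 187.2]), 0.34, array([0.5091, 0.1446, 0.165 ]))]
pointer_tip [(array([302. , 210.2]), 0.84, array([0.5235, 0.1235, 0.165 ]))]
tab_nose [(array([313.3, 138.8]), 0.5, array([0.4731, 0.155 , 0.127 ]))]
stand [(array([314.6, 159.4]), 0.86, array([0.5156, 0.1364, 0.    ]))]
vial_a [(array([387.7, 119. ]), 0.94, array([0.5006, 0.2518, 0.    ])), (array([410.6, 145.3]), 0.59, array([0.5473, 0.2704, 0.    ]))]
marker [(array([249.9, 205.9]), 0.83, array([0.5424, 0.0209, 0.    ]))]
```

View pics/w1.png

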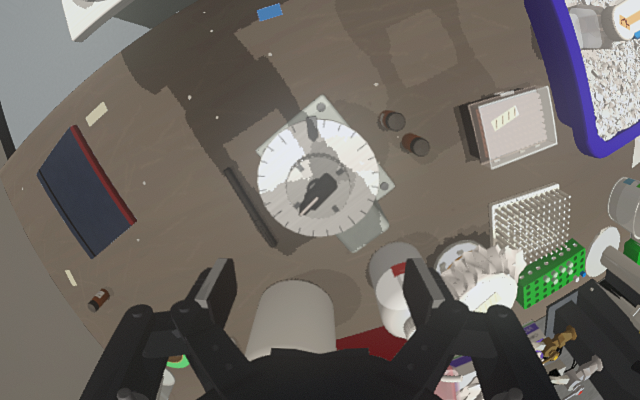

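The wrist view shows the dial at about (318,180), with the pointed end with its white line toward the lower left (302,210) and the tab on top at (312,130). I'll refine the axis and the angles from depth.

```bash
cat >> h.py <<'E'
def cloud(p):
    d=p["depth"];v,u=np.nonzero(d>0);x,y=ray(p,(u,v));D=d[v,u]
    if p.get("fish"):
        r=np.maximum(np.hypot(x,y),1e-9);s=np.tan(r)/r;x,y=x*s,y*s
        ok=r<1.4
    else: ok=np.ones(len(D),bool)
    P=np.stack([x*D,y*D,D],1)[ok]@p["pose"][:3,:3].T+p["pose"][:3,3]
    return P,u[ok],v[ok]
def dial(p,c0=(.516,.142)):
    P,u,v=cloud(p)
    near=np.hypot(P[:,0]-c0[0],P[:,1]-c0[1])<.09
    D=P[near&(abs(P[:,2]-.125)<.006)]
    c,r=cv2.minEnclosingCircle((D[:,:2]*1000).astype(np.float32))
    K=P[near&(P[:,2]>.166)&(P[:,2]<.185)&(np.hypot(P[:,0]-c0[0],P[:,1]-c0[1])<.035)]
    R=P[near&(abs(P[:,2]-.151)<.004)&(np.hypot(P[:,0]-c0[0],P[:,1]-c0[1])<.04)]
    cr,rr=cv2.minEnclosingCircle((R[:,:2]*1000).astype(np.float32)) if len(R) else (0,0)
    out=dict(dial=(np.round(c,1),round(r,1),len(D),np.median(D[:,2])),ring=(np.round(cr,1),np.round(rr,1),len(R)))
    if len(K)>10:
        m=cv2.minAreaRect((K[:,:2]*1000).astype(np.float32));w,V=np.linalg.eigh(np.cov(K[:,:2].T));a=V[:,1]
        out["knob"]=(np.round(m,2) if 0 else m,len(K),"pca deg",np.degrees(np.arctan2(a[1],a[0])),K[:,:2].mean(0),np.median(K[:,2]))
    return out
E
python3 - <<'E'
from h import *
for n in("wrist","top","side"):
    p=get(n); print(n)
    for k,v in dial(p).items(): print("  ",k,v)
    if n=="wrist":
        P,u,v=cloud(p);T=arm.observe()["tool_pos"]
        near=(np.hypot(*(P[:,:2]-T[:2]).T)<.08)&(P[:,2]>.2); F=P[near]
        print("finger low z",np.sort(F[:,2])[:5] if len(F) else None, len(F), T)
        cv2.imwrite("pics/w1c.png",cv2.resize(p["frame"][110:260,230:410],(720,600),interpolation=3))
E
```

```text
wrist
   dial (array([512.4, 143.3]), 63.7, 7831, np.float64(0.12466774631249145))
   ring (array([514.1, 142.9]), np.float64(31.0), 2329)
   knob (((515.0379638671875, 139.9577178955078), (14.103572845458984, 42.83198547363281), 24.64566421508789), 724, 'pca deg', np.float64(114.82091170699059), array([0.51310175, 0.14285144]), np.float64(0.17441640315425808))
finger low z [0.2935198  0.29370901 0.29413614 0.29427851 0.29439371] 32882 [0.51607234 0.14243973 0.28128923]
top
   dial (array([493. , 140.8]), 56.8, 966, np.float64(0.12426672056363275))
   ring (array([493.3, 135.7]), np.float64(15.9), 28)
side
   dial (array([512.4, 145.3]), 64.3, 2126, np.float64(0.12439671716546447))
   ring (array([512.7, 143. ]), np.float64(31.4), 482)
   knob (((512.938720703125, 139.9093780517578), (15.42990779876709, 41.910526275634766), 24.371047973632812), 204, 'pca deg', np.float64(114.43108559256233), array([0.51059234, 0.14229419]), np.float64(0.17363887617024493))
```

View pics/w1c.png

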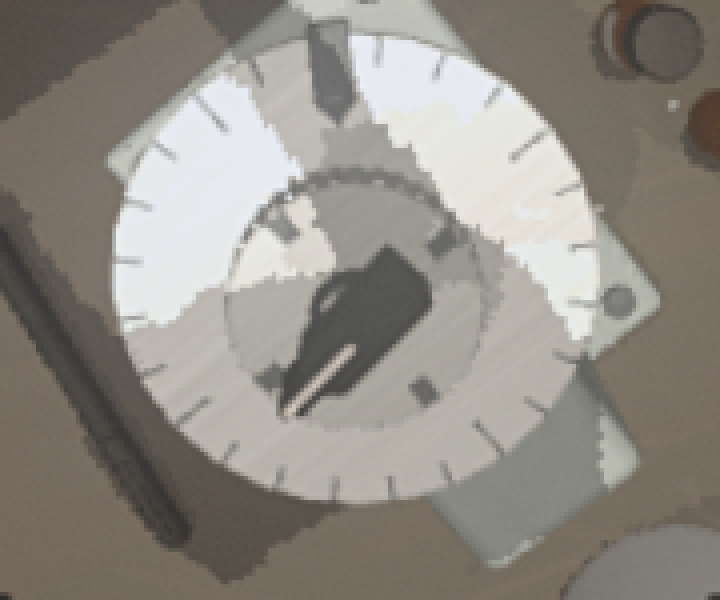

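Axis ≈ (0.5137, 0.1429); the pointed end is at -65° and the tab at about 163°. I'll descend over the ring and grip it.

Call:
{"method": "apply_moves", "body": {
  "steps": [
    [0,0,0,2.3,-0.5,40,1],
    [0,0,0,2.3,-0.5,80,1],
    [0,0,0,2.3,-0.5,110,1],
    [0,0,0,2.3,-0.5,130,1],
    [0,0,0,2.3,-0.5,145,1],
    [0,0,0,2.3,-0.5,153,1],
    [0,0,0,2.3,-0.5,153,1],
    [0,0,0,2.3,-0.5,153,0],
    [0,0,0,2.3,-0.5,153,0],
    [0,0,0,2.3,-0.5,153,0],
    [0,0,0,2.3,-0.5,153,0],
    [0,0,0,2.3,-0.5,153,0],
    [0,0,0,2.3,-0.5,153,0],
    [0,0,0,2.3,-0.5,153,0]
  ],
  "newtons": 60
}}

```text
time: 4.35
tool_pos: [0.5142, 0.1423, 0.1297]
ee_rot: [0.001, 0.197, 0.98, -0.0]
ft_force: [-3.3, -5.0, 14.4]
finger_gap: 0.0584
```

```bash
python3 - <<'E'
from h import *
for i in range(2):
    s=arm.observe(); print(s["time"],s["tool_pos"],s["ft_force"],s["ft_torque"],s["finger_gap"])
    p=get("wrist")
P,u,v=cloud(p);T=s["tool_pos"]
cv2.imwrite("pics/w2.png",p["frame"])
E
```

```text
4.35 [0.5142131  0.14231642 0.1296996 ] [-3.25069491 -4.98645509 14.37096013] [-1.21232     0.78257593 -0.02654982] 0.05840367397350436
4.4 [0.51420382 0.14232211 0.12969979] [-3.65780854 -5.2803807  13.79326536] [-1.28377004  0.7894277   0.03263557] 0.05859090615324875
```

View pics/w2.png

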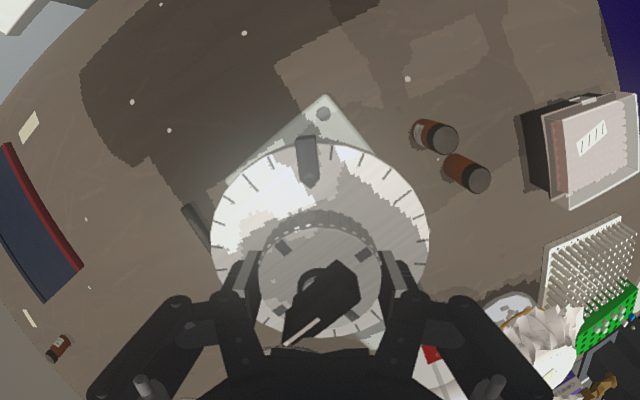

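The wrist view shows both fingers on the ring at about (245,270) and (395,270), with the knob clear between them; the gap is 58 mm. I'll turn anticlockwise.

Call:
{"method": "apply_moves", "body": {
  "steps": [
    [0,0,-0.06,0,0,0,0],
    [0,0,-0.12,0,0,0,0],
    [0,0,-0.2,0,0,0,0]
  ]
}}

```text
time: 4.75
tool_pos: [0.5142, 0.1423, 0.1297]
ee_rot: [0.001, 0.097, 0.995, -0.0]
ft_force: [-4.3, -4.8, 15.0]
finger_gap: 0.0575
```

```bash
python3 - <<'E'
from h import *
s=arm.observe(); print(s["time"],s["tool_pos"],s["ft_force"],s["ft_torque"],s["finger_gap"],s["ee_rot"])
E
```

```text
4.75 [0.51418146 0.14229657 0.12968644] [-4.2962525  -4.78050064 15.02590126] [-1.25576099  0.78372933 -0.30010198] 0.057538430100672146 [ 7.71144679e-04  9.70106208e-02  9.95283032e-01 -1.74617323e-04]
```

Call:
{"method": "apply_moves", "body": {
  "steps": [
    [0,0,-0.08,0,0,0,0],
    [0,0,-0.16,0,0,0,0],
    [0,0,-0.24,0,0,0,0],
    [0,0,-0.32,0,0,0,0],
    [0,0,-0.4,0,0,0,0],
    [0,0,-0.48,0,0,0,0],
    [0,0,-0.56,0,0,0,0],
    [0,0,-0.65,0,0,0,0],
    [0,0,-0.65,0,0,0,0]
  ]
}}

```text
time: 5.65
tool_pos: [0.5143, 0.1423, 0.1297]
ee_rot: [0.001, -0.227, 0.974, -0.0]
ft_force: [-3.4, -6.1, 13.4]
finger_gap: 0.0583
```

```bash
python3 - <<'E'
from h import *
s=arm.observe(); print(s["time"],s["tool_pos"],s["ft_force"],s["ft_torque"],s["finger_gap"],s["ee_rot"],s["joint_positions"])
p=get("wrist")
cv2.imwrite("pics/w3.png",p["frame"][100:400,120:520])
E
```

```text
5.65 [0.51426122 0.14227071 0.12971936] [-3.39631367 -6.1488058  13.44933689] [-1.1997319   0.54712118  0.26471426] 0.0583007384065514 [ 7.78120966e-04 -2.26542257e-01  9.74000902e-01 -4.92708309e-04] [ 1.58520600e-01  4.93389283e-01  1.68884551e+00 -1.06877989e-03
  9.57736771e-01 -1.86871402e+00]
```

View pics/w3.png

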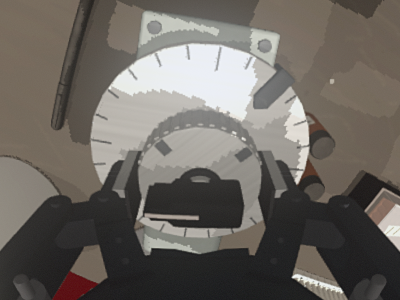

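The marks on the ring kept their place relative to the fingers, so the ring turned 0.85 rad with the gripper, and the knob stayed put. Next I release, lift, and turn to the knob's orientation.

Call:
{"method": "apply_moves", "body": {
  "steps": [
    [0,0,0,0,0,0,1],
    [0,0,0,0,0,0,1],
    [0,0,0,0,0,0,1],
    [0,0,0,0,0,0,1],
    [0,0,0,0,0,-30,1],
    [0,0,0,0,0,-70,1],
    [0,0,1.6,0,0,-90,1],
    [0,0,1.6,0,0,-90,1],
    [0,0,1.6,0,0,-90,1],
    [0,0,1.6,0,0,-90,1],
    [0,0,1.6,0,0,-90,1],
    [0,0,1.6,0,0,-90,1],
    [0,0,1.6,0,0,-90,1],
    [0,0,1.6,0,0,-90,1],
    [0,0,1.6,0,0,-90,1],
    [0,0,1.6,0,0,-90,1],
    [0,0,1.6,0,0,-90,1],
    [0,0,1.6,0,0,-90,1],
    [0,0,1.6,0,0,-90,1]
  ]
}}

```text
time: 7.6
tool_pos: [0.5138, 0.1427, 0.2183]
ee_rot: [-0.0, 0.541, 0.841, -0.0]
ft_force: [-0.1, 0.2, 0.4]
finger_gap: 0.0854
```

```bash
python3 - <<'E'
from h import *
s=arm.observe(); print(s["time"],s["tool_pos"],s["ee_rot"],s["joint_positions"],s["ft_force"],s["ft_torque"])
w,x,y,z=s["ee_rot"];print("psi",np.arctan2(y*y-x*x,2*x*y))
for n in("wrist","side"):
    p=get(n);print(n)
    for k,v in dial(p,(.5137,.1429)).items(): print("  ",k,v)
    for t in("ring_mid","knob_mid","pointer_tip","tab_nose"): print(t,spot(p,t,Z[t]))
    cv2.imwrite(f"pics/{n}4.png",p["frame"])
E
```

```text
7.6 [0.51382706 0.1427174  0.21826002] [-2.66965406e-05  5.41071474e-01  8.40976610e-01 -2.42384436e-05] [ 1.58929483e-01  3.79462011e-01  1.58841892e+00 -5.11099120e-07
  1.17378384e+00 -2.68445304e-01] [-0.08178713  0.19255608  0.36958985] [ 0.00390509  0.01167879 -0.02390556]
psi 0.42737498430180565
wrist
   dial (array([512.5, 143.5]), 63.6, 11328, np.float64(0.12468516065579834))
   ring (array([514.2, 142.6]), np.float64(31.1), 3730)
   knob (((515.3200073242188, 140.3380126953125), (13.912925720214844, 42.04301452636719), 24.9674072265625), 1093, 'pca deg', np.float64(114.65714616280995), array([0.51336627, 0.14472957]), np.float64(0.17448756258562023))
ring_mid [(array([323.1, 207.9]), 0.66, array([0.516 , 0.1453, 0.14  ]))]
knob_mid [(array([321.6, 225.4]), 0.86, array([0.5162, 0.1416, 0.165 ])), (array([279.9, 169.6]), 0.71, array([0.475 , 0.1662, 0.165 ]))]
pointer_tip [(array([318.5, 252. ]), 0.58, array([0.523 , 0.1216, 0.165 ]))]
tab_nose [(array([280.6, 170.6]), 0.57, array([0.4751, 0.1553, 0.127 ]))]
side
   dial (array([511.2, 145.2]), 64.3, 2125, np.float64(0.12440201867190126))
   ring (array([511.8, 143.5]), np.float64(30.9), 483)
   knob (((513.1437377929688, 140.40306091308594), (16.33885955810547, 41.692893981933594), 26.98006820678711), 203, 'pca deg', np.float64(113.98427434418598), array([0.51048564, 0.14233189]), np.float64(0.17341741773661512))
ring_mid [(array([315. , 194.1]), 0.72, array([0.5084, 0.1432, 0.14  ]))]
knob_mid [(array([318.7, 181.4]), 0.56, array([0.5143, 0.1369, 0.165 ]))]
pointer_tip [(array([327.9, 179.7]), 0.8, array([0.5184, 0.1216, 0.165 ]))]
tab_nose [(array([307. , 215.6]), 0.61, array([0.4719, 0.1558, 0.127 ]))]
```

```bash
cat >> h.py <<'E'
AX=np.array([.5140,.1428])
def tab(p):
    out=[]
    for m in arm.masks_of({k:v for k,v in p.items() if k!="fish"},"index_tab")[:2]:
        v,u=np.nonzero(m["region"]); Q=np.array([on_plane(p,(a,b),.129)[:2] for a,b in zip(u,v)])-AX
        r=np.hypot(*Q.T); k=(r>.036)&(r<.066); a=np.degrees(np.unwrap(np.arctan2(Q[k,1],Q[k,0])))%360
        out.append((round(m["conf"],2),len(u),k.sum(),np.round(r.min(),4),np.round(r.max(),4),"deg",np.round(a.mean(),1),np.round(np.median(a),1)))
    return out
E
python3 - <<'E'
from h import *
for n in("wrist","side"): print(n,tab(get(n)))
E
```

```text
wrist [(0.84, 397, np.int64(397), np.float64(0.0416), np.float64(0.0648), 'deg', np.float64(162.8), np.float64(162.8))]
side []
```

Call:
{"method": "apply_moves", "body": {
  "steps": [
    [0,0,0,0,0,30,1],
    [0,0,0,0,0,50,1],
    [0,0,0,0,0,61,1],
    [0,0,0,0,0,61,1],
    [0,0,0,0,0,61,0],
    [0,0,0,0,0,61,0],
    [0,0,0,0,0,61,0],
    [0,0,0,0,0,61,0],
    [0,0,0,0,0,61,0],
    [0,0,0,0,0,61,0],
    [0,0,0,0,0,61,0],
    [0,0,0,0,0,61,0],
    [0,0,0,0,0,61,0],
    [0,0,0,0,0,61,0]
  ],
  "newtons": 25
}}

```text
time: 9.7
tool_pos: [0.5141, 0.1427, 0.1577]
ee_rot: [0.0, 0.542, 0.84, 0.0]
ft_force: [-0.6, -1.1, 6.5]
finger_gap: 0.0135
```

Call:
{"method": "apply_moves", "body": {
  "steps": [
    [0,0,0.1,0,0,0,0],
    [0,0,0.23,0,0,0,0],
    [0,0,0.36,0,0,0,0],
    [0,0,0.49,0,0,0,0],
    [0,0,0.62,0,0,0,0],
    [0,0,0.75,0,0,0,0],
    [0,0,0.88,0,0,0,0],
    [0,0,1.01,0,0,0,0],
    [0,0,1.14,0,0,0,0],
    [0,0,1.27,0,0,0,0],
    [0,0,1.4,0,0,0,0],
    [0,0,1.53,0,0,0,0],
    [0,0,1.66,0,0,0,0],
    [0,0,1.79,0,0,0,0],
    [0,0,1.92,0,0,0,0],
    [0,0,2.05,0,0,0,0],
    [0,0,2.18,0,0,0,0],
    [0,0,2.3,0,0,0,0],
    [0,0,2.3,0,0,0,0],
    [0,0,2.3,0,0,0,0]
  ]
}}

```text
time: 11.7
tool_pos: [0.5147, 0.1422, 0.1577]
ee_rot: [0.0, 0.988, -0.152, 0.001]
ft_force: [3.0, -6.0, 4.4]
finger_gap: 0.0136
```

Call:
{"method": "apply_moves", "body": {
  "steps": [
    [0,0,0,0,0,0,0],
    [0,0,0,0,0,0,1],
    [0,0,0,0,0,0,1],
    [0,0,0,0,0,0,1],
    [0,0,0,0,0,0,1],
    [0,0,0,0,0,0,1],
    [0,0,0,0,0,0,1],
    [0,0,0,0,0,0,1],
    [0,0,0,0,0,-40,1],
    [0,0,0,0,0,-60,1],
    [0,0,0,0,0,-60,1]
  ]
}}

```text
time: 12.8
tool_pos: [0.5153, 0.143, 0.22]
ee_rot: [-0.001, 0.988, -0.152, 0.002]
ft_force: [1.0, 0.3, -0.6]
finger_gap: 0.0853
```

```bash
python3 - <<'E'
from h import *
s=arm.observe(); print(s["time"],s["tool_pos"],s["ee_rot"],s["joint_positions"],s["finger_gap"])
w,x,y,z=s["ee_rot"];print("psi",np.arctan2(y*y-x*x,2*x*y))
for n in("wrist","side"):
    p=get(n);print(n,tab(p))
    for k,v in dial(p,AX).items(): print("  ",k,v)
    for t in("pointer_tip","tab_nose"): print(t,spot(p,t,Z[t]))
    if n=="wrist": cv2.imwrite(f"pics/{n}5.png",p["frame"])
E
```

```text
12.8 [0.5153232  0.14297894 0.21996909] [-7.63032457e-04  9.88379070e-01 -1.51990239e-01  2.27997686e-03] [1.58934899e-01 3.77384300e-01 1.58646617e+00 5.96336018e-05
 1.17293395e+00 2.03487233e+00] 0.08534677331019985
psi -1.8759604081302823
wrist [(0.54, 179, np.int64(179), np.float64(0.0466), np.float64(0.0639), 'deg', np.float64(163.4), np.float64(163.2))]
   dial (array([512.8, 142.6]), 63.5, 11220, np.float64(0.12466579112200368))
   ring (array([514.3, 142.3]), np.float64(31.0), 3686)
   knob (((511.8556823730469, 143.11891174316406), (13.637909889221191, 42.02848434448242), 72.25958251953125), 1064, 'pca deg', np.float64(162.3414146964854), array([0.516148  , 0.14188863]), np.float64(0.17451928922112808))
pointer_tip [(array([324., 251.]), 0.72, array([0.4922, 0.147 , 0.165 ])), (array([321.4, 223.2]), 0.5, array([0.5137, 0.1423, 0.165 ]))]
tab_nose [(array([322.4, 247.2]), 0.55, array([0.4764, 0.1528, 0.127 ]))]
side [(0.34, 257, np.int64(114), np.float64(0.0061), np.float64(0.0605), 'deg', np.float64(215.6), np.float64(347.3))]
   dial (array([510.8, 142. ]), 64.3, 2131, np.float64(0.12444343741839503))
   ring (array([511.9, 142.6]), np.float64(30.8), 579)
   knob (((510.11712646484375, 143.21463012695312), (14.710180282592773, 43.65890121459961), 73.74700927734375), 169, 'pca deg', np.float64(162.68887912322458), array([0.50987668, 0.14244494]), np.float64(0.17385768181984318))
pointer_tip []
tab_nose [(array([309.1, 217.1]), 0.63, array([0.4687, 0.1522, 0.127 ]))]
```

View pics/wrist5.png

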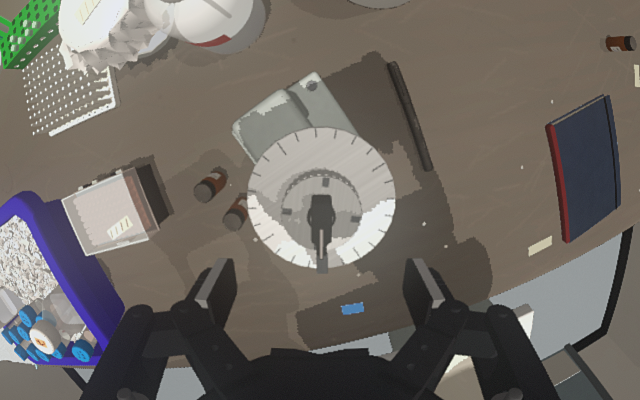

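The picture shows the white-lined pointed end at (321,250) directly on the tab. The measured knob angle is 162.3–162.7° against 162.8–163.4° for the tab, so it's in line. Next I grip the ring again.

Call:
{"method": "apply_moves", "body": {
  "steps": [
    [0,0,-0.15,0,0,0,1],
    [0,0,-0.3,0,0,0,1],
    [0,0,-0.45,0,0,0,1],
    [0,0,-0.6,0,0,0,1],
    [0,0,-0.75,0,0,0,1],
    [0,0,-0.75,0,0,30,1],
    [0,0,-0.75,0,0,55,1],
    [0,0,-0.75,0,0,75,1],
    [0,0,-0.75,0,0,87,1],
    [0,0,-0.75,0,0,87,1],
    [0,0,-0.75,0,0,87,0],
    [0,0,-0.75,0,0,87,0],
    [0,0,-0.75,0,0,87,0],
    [0,0,-0.75,0,0,87,0],
    [0,0,-0.75,0,0,87,0],
    [0,0,-0.75,0,0,87,0]
  ],
  "newtons": 70
}}

```text
time: 14.8
tool_pos: [0.5147, 0.1424, 0.1319]
ee_rot: [0.0, 0.975, 0.221, 0.001]
ft_force: [-2.9, -4.6, 12.4]
finger_gap: 0.0578
```

```bash
cat > st.py <<'E'
from h import *
s=arm.observe();w,x,y,z=s["ee_rot"]
print(s["time"],np.round(s["tool_pos"],4),"psi",round(np.arctan2(y*y-x*x,2*x*y),3),"j6",round(s["joint_positions"][5],3),"dq6",round(s["dq"][5],3),"eff6",round(s["joint_efforts"][5],3),"F",np.round(s["ft_force"],1),"M",np.round(s["ft_torque"],3),round(s["finger_gap"],4))
E
python3 st.py
```

```text
14.8 [0.5147 0.1424 0.1319] psi -1.126 j6 1.285 dq6 -0.002 eff6 -0.023 F [-2.9 -4.6 12.4] M [-0.866  0.29  -0.02 ] 0.0578
```

Call:
{"method": "apply_moves", "body": {
  "steps": [
    [0,0,0.08,0,0,0,0],
    [0,0,0.16,0,0,0,0],
    [0,0,0.24,0,0,0,0],
    [0,0,0.32,0,0,0,0],
    [0,0,0.4,0,0,0,0]
  ]
}}

```text
time: 15.3
tool_pos: [0.5147, 0.1423, 0.1319]
ee_rot: [0.0, 1.0, 0.021, 0.001]
ft_force: [-2.1, -6.1, 11.7]
finger_gap: 0.0578
```

```bash
python3 st.py
```

```text
15.3 [0.5147 0.1423 0.1319] psi -1.529 j6 1.688 dq6 0.794 eff6 -2.349 F [-2.1 -6.1 11.7] M [-1.301  0.294  0.295] 0.0578
```

Call:
{"method": "apply_moves", "body": {
  "steps": [
    [0,0,0.08,0,0,0,0],
    [0,0,0.16,0,0,0,0],
    [0,0,0.24,0,0,0,0],
    [0,0,0.32,0,0,0,0]
  ]
}}

```text
time: 15.7
tool_pos: [0.5147, 0.1422, 0.1319]
ee_rot: [0.0, 0.99, -0.139, 0.001]
ft_force: [-2.2, -7.5, 12.9]
finger_gap: 0.0577
```

```bash
python3 st.py
```

```text
15.7 [0.5147 0.1422 0.1319] psi -1.849 j6 2.008 dq6 0.795 eff6 -2.348 F [-2.2 -7.5 12.9] M [-1.551  0.429  0.316] 0.0577
```

Call:
{"method": "apply_moves", "body": {
  "steps": [
    [0,0,0.05,0,0,0,0],
    [0,0,0.1,0,0,0,0],
    [0,0,0.15,0,0,0,0],
    [0,0,0.2,0,0,0,0]
  ]
}}

```text
time: 16.1
tool_pos: [0.5146, 0.1421, 0.1319]
ee_rot: [0.0, 0.972, -0.236, 0.001]
ft_force: [-1.3, -7.6, 13.0]
finger_gap: 0.0577
```

```bash
python3 st.py
```

```text
16.1 [0.5146 0.1421 0.1319] psi -2.047 j6 2.207 dq6 0.496 eff6 -1.374 F [-1.3 -7.6 13. ] M [-1.59   0.519  0.296] 0.0577
```

Call:
{"method": "apply_moves", "body": {
  "steps": [
    [0,0,0.05,0,0,0,0],
    [0,0,0.1,0,0,0,0]
  ]
}}

```text
time: 16.3
tool_pos: [0.5146, 0.1421, 0.1319]
ee_rot: [0.0, 0.959, -0.284, 0.001]
ft_force: [-1.7, -8.3, 13.5]
finger_gap: 0.0579
```

```bash
python3 st.py
```

```text
16.3 [0.5146 0.1421 0.1319] psi -2.147 j6 2.307 dq6 0.497 eff6 -1.346 F [-1.7 -8.3 13.5] M [-1.658  0.562  0.26 ] 0.0579
```

Call:
{"method": "apply_moves", "body": {
  "steps": [
    [0,0,0.05,0,0,0,0],
    [0,0,0.1,0,0,0,0]
  ]
}}

```text
time: 16.5
tool_pos: [0.5146, 0.1421, 0.1319]
ee_rot: [0.0, 0.943, -0.332, 0.001]
ft_force: [-2.7, -7.9, 13.8]
finger_gap: 0.0579
```

```bash
python3 st.py
```

```text
16.5 [0.5146 0.1421 0.1319] psi -2.247 j6 2.407 dq6 0.498 eff6 -1.299 F [-2.7 -7.9 13.8] M [-1.713  0.639  0.324] 0.0579
```

Call:
{"method": "apply_moves", "body": {
  "steps": [
    [0,0,0.05,0,0,0,0],
    [0,0,0.1,0,0,0,0]
  ]
}}

```text
time: 16.7
tool_pos: [0.5145, 0.142, 0.1319]
ee_rot: [0.0, 0.926, -0.379, 0.001]
ft_force: [-2.1, -8.1, 14.2]
finger_gap: 0.0576
```

```bash
python3 st.py
```

```text
16.7 [0.5145 0.142  0.1319] psi -2.347 j6 2.507 dq6 0.497 eff6 -1.252 F [-2.1 -8.1 14.2] M [-1.713  0.759  0.403] 0.0576
```

Call:
{"method": "apply_moves", "body": {
  "steps": [
    [0,0,0.05,0,0,0,0],
    [0,0,0.1,0,0,0,0]
  ]
}}

```text
time: 16.9
tool_pos: [0.5145, 0.142, 0.1319]
ee_rot: [0.0, 0.905, -0.424, 0.001]
ft_force: [-2.0, -8.4, 13.1]
finger_gap: 0.0578
```

```bash
python3 st.py
```

```text
16.9 [0.5145 0.142  0.1319] psi -2.447 j6 2.607 dq6 0.497 eff6 -1.204 F [-2.  -8.4 13.1] M [-1.746  0.743  0.44 ] 0.0578
```

Call:
{"method": "apply_moves", "body": {
  "steps": [
    [0,0,0.05,0,0,0,0],
    [0,0,0.1,0,0,0,0]
  ]
}}

```text
time: 17.1
tool_pos: [0.5145, 0.142, 0.1319]
ee_rot: [0.0, 0.883, -0.469, 0.001]
ft_force: [-1.3, -8.9, 13.8]
finger_gap: 0.058
```

```bash
python3 st.py; python3 - <<'E'
from h import *
p=get("wrist");print(dial(p,AX).get("knob"));a=p["frame"][150:380,200:440]
b=cv2.imread("pics/wrist5.png")[150:300,230:410]
cv2.imwrite("pics/c6.png",np.hstack([cv2.resize(a,(400,384),interpolation=3),cv2.resize(b,(400,384),interpolation=3)]))
E
```

```text
17.1 [0.5145 0.142  0.1319] psi -2.547 j6 2.707 dq6 0.497 eff6 -1.156 F [-1.3 -8.9 13.8] M [-1.795  0.882  0.435] 0.058
(((515.4517822265625, 142.86746215820312), (66.12588500976562, 34.20494842529297), 26.0114803314209), 4015, 'pca deg', np.float64(-154.81149483130312), array([0.51661379, 0.13935546]), np.float64(0.17403027569171342))
```

View pics/c6.png

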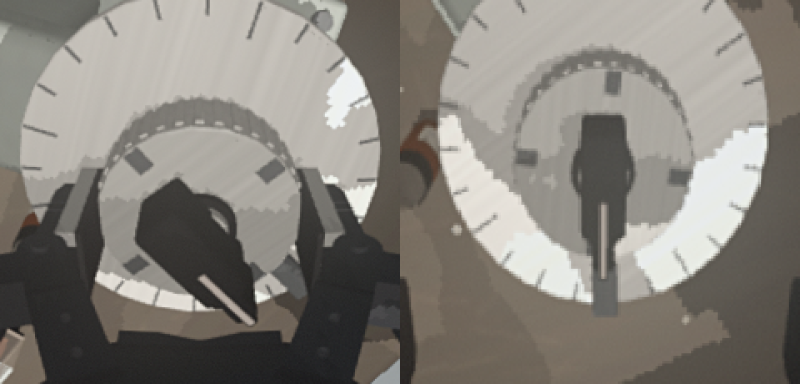

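There's no slip: the ring marks kept their place between the fingers, and torque is climbing. The wrist range gets short, so I go a bit further, then release, turn back and regrip at the same height.

Call:
{"method": "apply_moves", "body": {
  "steps": [
    [0,0,0.05,0,0,0,0],
    [0,0,0.1,0,0,0,0],
    [0,0,0.1,0,0,0,1],
    [0,0,0.1,0,0,0,1],
    [0,0,0.1,0,0,0,1],
    [0,0,0.1,0,0,0,1],
    [0,0,0.1,0,0,0,1],
    [0,0,-0.03,0,0,0,1],
    [0,0,-0.16,0,0,0,1],
    [0,0,-0.3,0,0,0,1],
    [0,0,-0.43,0,0,0,1],
    [0,0,-0.56,0,0,0,1],
    [0,0,-0.7,0,0,0,1],
    [0,0,-0.83,0,0,0,1],
    [0,0,-0.96,0,0,0,1],
    [0,0,-1.1,0,0,0,1],
    [0,0,-1.2,0,0,0,1],
    [0,0,-1.2,0,0,0,1]
  ]
}}

```text
time: 18.95
tool_pos: [0.5138, 0.1427, 0.1302]
ee_rot: [0.0, 0.994, 0.113, -0.0]
ft_force: [0.6, -0.7, 0.2]
finger_gap: 0.0856
```

```bash
python3 st.py; python3 - <<'E'
from h import *
p=get("side");print(dial(p,AX).get("knob"))
E
```

```text
18.95 [0.5138 0.1427 0.1302] psi -1.344 j6 1.503 dq6 0.13 eff6 -3.269 F [ 0.6 -0.7  0.2] M [0.001 0.005 0.001] 0.0856
(((509.7530212402344, 143.65200805664062), (14.195409774780273, 42.1791877746582), 71.8916015625), 167, 'pca deg', np.float64(162.62657147425918), array([0.50993626, 0.14246971]), np.float64(0.17397810041438733))
```

Call:
{"method": "apply_moves", "body": {
  "steps": [
    [0,0,0,0,0,0,0],
    [0,0,0,0,0,0,0],
    [0,0,0,0,0,0,0],
    [0,0,0,0,0,0,0],
    [0,0,0,0,0,0,0],
    [0,0,0.05,0,0,0,0],
    [0,0,0.1,0,0,0,0]
  ]
}}

```text
time: 19.7
tool_pos: [0.514, 0.1422, 0.131]
ee_rot: [0.0, 0.998, 0.061, 0.0]
ft_force: [-3.4, -5.7, 13.6]
finger_gap: 0.0578
```

```bash
python3 st.py
```

```text
19.7 [0.514  0.1422 0.131 ] psi -1.449 j6 1.608 dq6 0.502 eff6 -1.227 F [-3.4 -5.7 13.6] M [-1.228  0.524  0.62 ] 0.0578
```

Call:
{"method": "apply_moves", "body": {
  "steps": [
    [0,0,0.05,0,0,0,0],
    [0,0,0.1,0,0,0,0]
  ]
}}

```text
time: 19.9
tool_pos: [0.514, 0.1423, 0.1309]
ee_rot: [0.0, 1.0, 0.011, 0.0]
ft_force: [-2.9, -5.4, 13.5]
finger_gap: 0.0578
```

```bash
python3 st.py
```

```text
19.9 [0.514  0.1423 0.1309] psi -1.549 j6 1.708 dq6 0.498 eff6 -1.025 F [-2.9 -5.4 13.5] M [-1.23   0.534  0.587] 0.0578
```

Call:
{"method": "apply_moves", "body": {
  "steps": [
    [0,0,0.05,0,0,0,0],
    [0,0,0.1,0,0,0,0],
    [0,0,0.15,0,0,0,0]
  ]
}}

```text
time: 20.2
tool_pos: [0.514, 0.1423, 0.131]
ee_rot: [0.0, 0.998, -0.064, 0.0]
ft_force: [-2.6, -4.5, 14.7]
finger_gap: 0.0578
```

```bash
python3 st.py
```

```text
20.2 [0.514  0.1423 0.131 ] psi -1.699 j6 1.858 dq6 0.497 eff6 -0.95 F [-2.6 -4.5 14.7] M [-1.087  0.568  0.686] 0.0578
```

Call:
{"method": "apply_moves", "body": {
  "steps": [
    [0,0,0.05,0,0,0,0],
    [0,0,0.1,0,0,0,0],
    [0,0,0.15,0,0,0,0]
  ]
}}

```text
time: 20.5
tool_pos: [0.514, 0.1423, 0.1309]
ee_rot: [0.0, 0.99, -0.138, 0.0]
ft_force: [-3.0, -4.3, 13.8]
finger_gap: 0.0577
```

```bash
python3 st.py
```

```text
20.5 [0.514  0.1423 0.1309] psi -1.848 j6 2.008 dq6 0.497 eff6 -0.876 F [-3.  -4.3 13.8] M [-0.99   0.632  0.785] 0.0577
```

Torque is 0.69, then 0.79 N m while turning, so the ring is firmly tight. I'll release, lift and check.

Call:
{"method": "apply_moves", "body": {
  "steps": [
    [0,0,0,0,0,0,0],
    [0,0,0,0,0,0,0],
    [0,0,0,0,0,0,1],
    [0,0,0,0,0,0,1],
    [0,0,0,0,0,0,1],
    [0,0,0,0,0,0,1],
    [0,0,0,0,0,0,1],
    [0,0,0,0,0,-30,1],
    [0,0,0,0,0,-70,1],
    [0,0,0,0,0,-90,1],
    [0,0,0,0,0,-90,1],
    [0,0,0,0,0,-90,1]
  ]
}}

```text
time: 21.7
tool_pos: [0.5138, 0.1427, 0.2202]
ee_rot: [-0.0, 0.991, -0.137, 0.0]
ft_force: [0.6, 0.2, -1.1]
finger_gap: 0.0854
```

```bash
python3 st.py; python3 - <<'E'
from h import *
for n in("wrist","side"):
    p=get(n);print(n,tab(p),dial(p,AX).get("knob"))
    for t in("vial_a","marker"): print(t,spot(p,t,0))
    cv2.imwrite(f"pics/{n}7.png",p["frame"])
a=cv2.imread("pics/wrist7.png");cv2.imwrite("pics/w7.png",cv2.resize(a[120:300,210:430],(733,600),interpolation=3))
E
```

```text
21.7 [0.5138 0.1427 0.2202] psi -1.846 j6 2.005 dq6 -0.001 eff6 0.002 F [ 0.6  0.2 -1.1] M [-0.012 -0.007 -0.029] 0.0854
wrist [(0.63, 153, np.int64(153), np.float64(0.0474), np.float64(0.0627), 'deg', np.float64(164.0), np.float64(163.9))] (((511.41229248046875, 142.99105834960938), (13.938937187194824, 42.86646270751953), 73.64959716796875), 1095, 'pca deg', np.float64(163.09753901220896), array([0.51632385, 0.14178946]), np.float64(0.174498101692705))
vial_a [(array([216.3, 175.6]), 0.72, array([ 0.5396,  0.2699, -0.    ])), (array([243.9, 203.2]), 0.66, array([0.4953, 0.2476, 0.    ]))]
marker [(array([406.9, 117.4]), 0.55, array([0.5454, 0.0258, 0.    ]))]
side [] (((509.3222351074219, 143.6591339111328), (14.388665199279785, 42.58846664428711), 72.94796752929688), 168, 'pca deg', np.float64(162.48518880978972), array([0.50980296, 0.14252798]), np.float64(0.17383066116960705))
vial_a [(array([249.7, 229.1]), 0.67, array([0.5412, 0.2724, 0.    ])), (array([256.4, 248. ]), 0.53, array([0.4964, 0.2549, 0.    ]))]
marker [(array([377.7, 227.9]), 0.96, array([0.5473, 0.0235, 0.    ]))]
```

View pics/w7.png

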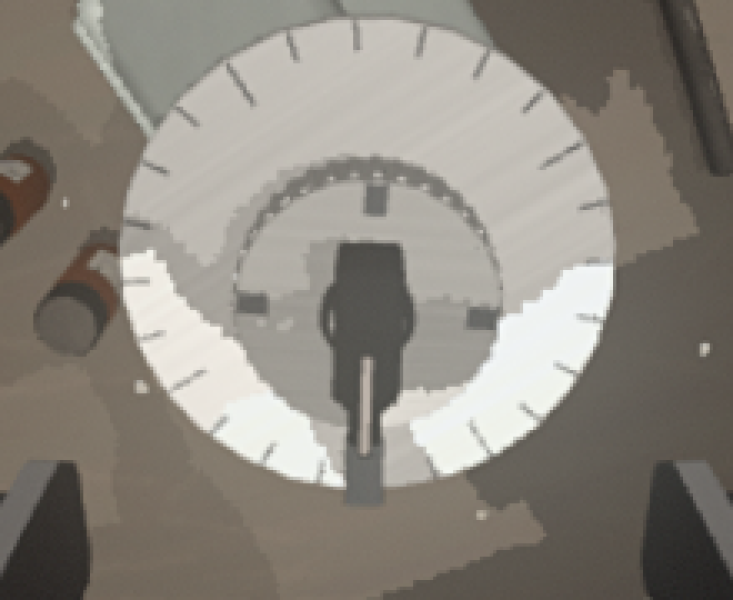

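The pointed end with its white line, at crop (367,450), lies directly over the tab at (364,475). The vials and pen are in place and the fingers are clear, so I'm handing in.

```bash
python3 -c "
from rig import arm
print(arm.hand_in())"
```

```text
the job is handed in; nothing more can be done
None
```

The depth stop is reset and the job is handed in; the hand-in gave no verdict.

- **Slackening:** I turned the lock ring 0.85 rad anticlockwise. The knob stayed at −65° throughout.
- **Setting:** I turned the knob 2.3 rad clockwise to the index tab.
- **Tightening:** I turned the ring clockwise in two grips until it gave about 0.79 N m while still turning; 0.6 N m counts as firmly tight. It began to bite later than I expected. The marks on the ring showed no slip in the fingers in the first grip; I did not check them again in the second.

**Last checks:**
- **Alignment:** The pointed end measured 162.5–163.1° against 162.8–164.0° for the tab. That is at most 0.6 mm off at the pointed end, against the 3 mm allowed. The last side picture found no tab, so the tab angle comes from the wrist camera only.
- **Loose objects:** The vials stand upright within measuring error of where they were. The two readings of the pen differ by 5–7 mm from its first one, which is network scatter, as the arm never went near it.
- **Gripper:** It is open and clear of the stand, with about 1 N or less on the wrist. The clock stood at about 22 s.
- **Not checked:** The clamp force itself cannot be measured; I judged it from the ring torque alone.

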